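# Re-hang a jar caddy on a swing-arm hook and park the arm

### The job

Take the blue caddy with its two small jars off the fixed hook of the grey stand and hang it by its crossbar in the hook of the red stand's swing arm, carrying it level all the way and never setting it down or letting a jar fall over. Let go of it; then push the loaded arm itself, not touching the caddy, round to the brass stop pin (clockwise seen from above) and leave it parked there with the caddy hanging level and no longer swinging. Do not disturb the tape roll and the stones lying about.

Things in the scene. Friction and masses are not known exactly. Their poses are not given: they have to be found in the camera images.
- caddy: Blue open tray 64 (x) x 124 (y) x 30 mm, two compartments along y. Rigid steel bail: uprights at y = -64 and +64 mm carry a straight 8 mm round crossbar along y, axis 170 mm above the tray's underside. Starts hung by it in the fixed hook, whose strap passes through the bail along the caddy's x. 0.25 kg plus jars. Origin: centre of the tray's underside, z up.
- caddy_bar (a point): Middle of the axis of the caddy's crossbar; axes as the caddy. A short 10 mm stem on it carries a black grip tab, 28 mm along x, 10 mm thick along y, from 16 to 46 mm above this point: grip it from above across its thickness.
- hook_stand: Grey stand fixed to the table: base 120 x 120 x 12 mm, 18 mm post with a 28 mm collar, 272 mm high, with a fixed flat steel strap hook that runs from the post along the stand's -x axis. Origin: under the post on the table; yaw and place vary.
- fixed_seat (a point): Seat of the fixed hook: middle of the top face of its strap (24 mm wide, 6 thick), 130 mm from the post axis, 262 mm above the table. x points back to the post, free end 21 mm out along -x. A lug at each end of the seat leans outward, 15 mm high, 22 mm apart at the foot, 34 at the top. The bar's axis rests 4 mm above the seat. To unhook, lift over the lugs and draw off along -x.
- swing_stand: Red stand fixed to the table: base 120 x 120 x 12 mm, 18 mm post with a 30 mm collar, 262 mm high. Origin: under the post on the table, which is also the vertical axis on which the arm swings. A brass stop pin stands beside the post where the arm's swing ends. Either stand may be the left one.
- swing_arm (a joint): Angle of the swing arm in rad: grows clockwise seen from above, 1.1 at the stop pin (rigid end of travel). Starts between 0.05 and 0.4. Stiff by friction (0.2 N m), so it stays where it is left.
- swing_seat (a point): Seat of the swing arm's hook: middle of its strap's top face, 140 mm from the swing axis, 250 mm above the table; strap, lugs and bar height as at the fixed hook. x points back to the swing axis, z up; axes turn with the arm. Swinging to the stop moves the hook along +y: push the strap's -y edge (12 mm from its middle line) 60 to 80 mm from the axis (collar radius 15 mm).
- spice_jar_0: Small lidded glass jar with bluish powder, 44 mm across, 59 mm high, 70 g, loose, standing in the caddy's +y compartment (floor 4 mm thick). Origin: centre of its underside.
- spice_jar_1: Same jar with pinkish powder in the caddy's -y compartment. Origin: centre of its underside.
- tape_roll: Bystander: roll of masking tape lying flat, 100 mm across, 24 mm high. Origin: centre of its underside.
- stone_grey: Bystander: grey pebble 38 x 50 x 32 mm. Origin: centre of its underside.
- stone_red: Bystander: red stone 40 x 45 x 19 mm. Origin: centre of its underside.

How it is judged (in metres and radians):
On the way, in this order (a step that is already met when the one before it is completed fails the run):
1. the caddy hangs in the swing arm's hook, let go, with the arm still well short of its stop (x of caddy_bar in the frame of swing_seat between -0.014 and 0.014 m and y of caddy_bar in the frame of swing_seat between -0.025 and 0.025 m and z of caddy_bar in the frame of swing_seat between -0.004 and 0.012 m and contact force between the fingers and caddy below 0.1 N and angle between caddy's own z axis and vertical below 0.15 rad and value of joint swing_arm below 0.55 rad), for 0.2 s.
2. the arm has been pushed to its stop, the caddy hanging in its hook untouched (x of caddy_bar in the frame of swing_seat between -0.014 and 0.014 m and y of caddy_bar in the frame of swing_seat between -0.025 and 0.025 m and z of caddy_bar in the frame of swing_seat between -0.004 and 0.012 m and contact force between the fingers and caddy below 0.1 N and value of joint swing_arm above 1.04 rad), for 0.2 s.
At the end, for the whole second after the job is handed in: Crossbar in the swing hook's cradle (within 14 mm along, 25 mm across the strap, between the lugs), arm within 0.06 rad of its stop, caddy level within 0.12 rad, not swinging (under 0.08 m/s), released; both jars upright (0.25 rad) in its tray (all of step 2 and angle between caddy's own z axis and vertical below 0.12 rad and z of spice_jar_0 in the frame of caddy between -0.005 and 0.02 m and angle between each of spice_jar_0, spice_jar_1's own z axis and vertical below 0.25 rad and horizontal distance between each of spice_jar_0, spice_jar_1 and caddy below 0.06 m and z of spice_jar_1 in the frame of caddy between -0.005 and 0.02 m and linear speed of caddy below 0.08 m/s and angular speed of caddy below 0.7 rad/s); the robot touches nothing.
It fails at once if the caddy is tilted more than 0.35 rad (angle between caddy's own z axis and vertical above 0.35 rad).
It fails at once if the caddy is set down or let sink to within 40 mm of the table (height (world z) of caddy below 0.04 m).
It fails at once if a jar falls over or out of the caddy (angle between any of spice_jar_0, spice_jar_1's own z axis and vertical above 0.7 rad or height (world z) of any of spice_jar_0, spice_jar_1 below 0.04 m).
It fails at once if the fingers touch the caddy while the arm has been swung past 0.6 rad (value of joint swing_arm above 0.6 rad and contact force between the fingers and caddy above 0.5 N).
It fails at once if the tape roll or a stone is moved more than 20 mm or the caddy is put on it (distance of any of tape_roll, stone_grey, stone_red from where it was at the start of the episode above 0.02 m or contact force between any of tape_roll, stone_grey, stone_red and caddy above 0.5 N).
It also fails if it takes over 62 s, if anything falls off the work surface, if the arm or the gripper's body presses on something with over 40 N, if the wrist force passes 120 N, or if a joint passes its speed limit or range.

### The arm

A 7-joint arm with a two-finger parallel gripper is mounted at the origin on a cart in front of the work surface, level with it; the furniture and walls round the work are solid. World frame = base frame: x ahead of the robot, y to its left, z up, the work surface at z = 0. Lengths are in mm, angles in rad, forces in N, time in s.
With the tool pointing down it reaches from about 425 to 825 mm from the base axis. Payload 3.6 kg.
Tool frame: the origin (TCP) lies midway between the tips of the shut fingers; the grasp point (between the pads) lies 19 mm behind it; z points along the fingers, y is the line along which they close (so a half turn about z gives the same grasp; the last joint's range is limited). The gripper opens to 93 mm and grips with 3 to 60 N. Pads are 15 mm wide; open, the fingers measure 128 mm over their backs; the gripper's body (75 mm by 188 mm) begins 65 mm behind the grasp point.
Start: joints at [1.165, 0.615, -0.013, 1.423, 0.008, 1.103, -0.04], TCP at [240.383, -603.886, 218.64] pointing down, gripper open.
Joint ranges: [-3.12, 3.12], [-0.3, 2.06], [-1.34, 1.32], [0.26, 2.42], [-1.36, 4.5], [0.01, 1.98], [-2.84, 2.84]. Speed limits (rad/s): [2.79, 2.79, 3.14, 3.14, 3.14, 3.14, 3.14].

### API

Orientations are given as a unit quaternion [w, x, y, z].
In Python, from bench import arm gives the robot as it stands.
- The arm moves only by the tool play_rows, never from a script. Its argument "targets" is a list of rows, each a list of 6 numbers: the shift along the world's x, y, z in units of 0.2 m (1.0 is 0.2 m), then the turn, a rotation vector about the world's x, y, z in units of pi rad (1.0 is pi rad). A call has 1 to 8 rows; each row shifts and turns the commanded pose from where the row before left it; what a row does not reach is not made up. A row lasts 1/10 s, in which the tool goes at most 50 mm and 8.59 degrees, less where a joint would pass 70% of its speed; a pose out of reach is approached as far as the arm can. A call with a number of a shift or a turn outside -1 to 1 is refused whole. A call with a gripper value outside its range is refused whole. "claw" is the closure, from 0 (fully open) to 1 (shut), set as the call begins (left out, the last holds). The fingers move at their own pace and stop on an object; the grip force is fixed at half the most. Time passes only in rows, so rows that do not move let the fingers close. It gives the time, the measured TCP pose, the force, the opening and the grip force at its end, in the units of the state.
- arm.get_obs(): the state, without advancing time (a new reading comes with each control period).
- arm.read_camera(name): name is "scene" or "top" or "wrist"; returns a dict with "image" (480x640x3 uint8, red, green, blue), "depth" (480x640 float32, mm along the optical axis (not along the pixel's ray), 0 where there is no reading), "fx", "fy", "cx", "cy" (pixels), "view" (4x4, takes a point from world to camera coordinates); the wrist camera has in their place "tool_from_camera" (4x4, takes a point from camera to tool coordinates, whose origin is the TCP and whose axes are the flange's). Camera axes: x right, y down, z forward; pixel columns grow to the right and rows downward; lengths in mm; the calibration is good to about 2 mm. A picture is of the moment at which its call begins: read the wrist's pose just before it.
- arm.hand_in(): hands the job in; it is judged then, once.
The state is a dict: "clock": time; "q": joint angles; "joint_velocities": joint speeds; "tau": joint torques, N m; "tool_pos": TCP position; "tool_rot": TCP orientation; "contact_force": force on the tool from outside, world axes, zero at the start; "torque": the same for the moment, N m; "gripper_width": finger opening in mm; "grip_force": force on a finger pad.
Only numpy, scipy, OpenCV 4.12 (cv2) and the standard library are available. Lean on these libraries where they do the work, as an engineer would, in place of code of your own. Each camera call takes 0.05 s, during which the arm holds its last target. There are 200 camera calls.

## Working session

There is one attempt and no reset: what is moved stays moved. The work goes in short steps, Python scripts to look and compute and a tool call to move; the robot and the scene stay as the last step left them, time stands still between calls to the robot, and variables do not carry over. Pictures are saved under pics/ and viewed, at most 10 in all, crops included, and the job is handed in when it is done.

Besides the shell and the picture viewer there is one more tool, called by a JSON object that holds its "fn" and its "kwargs", one argument or row to a line. play_rows: Moves the arm, as the interface text tells. Its arguments: {"type":"object","properties":{"targets":{"type":"array"},"claw":{"type":"number"}},"required":["targets"]}

```bash
mkdir -p pics; cat > h.py <<'E'
import numpy as np,cv2
from bench import arm
def shot(n,f):
    r=arm.read_camera(n); np.savez(f'pics/{f}.npz',**{k:v for k,v in r.items()})
    cv2.imwrite(f'pics/{f}.png',cv2.cvtColor(r['image'],cv2.COLOR_RGB2BGR)); return r
def cloud(r):
    d=np.asarray(r['depth'],float); v,u=np.indices(d.shape)
    P=np.stack([(u-r['cx'])/r['fx']*d,(v-r['cy'])/r['fy']*d,d,np.ones_like(d)],-1)
    W=P@np.linalg.inv(r['view']).T
    W[d==0]=np.nan
    return W[...,:3]
E
python3 - <<'E'
from h import *
o=arm.get_obs();print(o)
shot('top','top0');r=shot('scene','sc0');print(r['view'],r['fx'])
E
```

```text
{'clock': 0.0, 'q': array([ 1.16548023,  0.61592231, -0.01262972,  1.42487864,  0.008127  ,
        1.10336554, -0.04040825]), 'joint_velocities': array([-4.34281658e-05, -8.62952763e-04, -8.25125485e-04,  1.10373614e-03,
        3.79584848e-05,  2.15679214e-03,  9.96083334e-04]), 'tau': array([ 7.48548100e-04, -4.58941090e+01,  2.08940422e-01, -1.65745175e+01,
       -6.11859933e-02,  2.06119817e-02,  2.19497692e-04]), 'tool_pos': array([ 240.10500387, -603.19257016,  217.4858279 ]), 'tool_rot': array([-1.23390777e-03,  9.82107430e-01,  1.88317295e-01, -2.62907320e-04]), 'contact_force': array([-0.07717066, -0.20262841,  0.34742603]), 'torque': array([-0.03351831, -0.05002882,  0.01997376]), 'grip_force': 0.0, 'gripper_width': 92.7971225357383}
[[-6.15803597e-01 -7.87491462e-01  2.53599554e-02  2.70900279e+02]
 [-3.67763484e-01  2.58820831e-01 -8.93175121e-01  3.94834927e+02]
 [ 6.96804098e-01 -5.59346918e-01 -4.48993402e-01  7.70894553e+02]
 [ 0.00000000e+00  0.00000000e+00  0.00000000e+00  1.00000000e+00]] 581.7669115213622
```

View pics/top0.png

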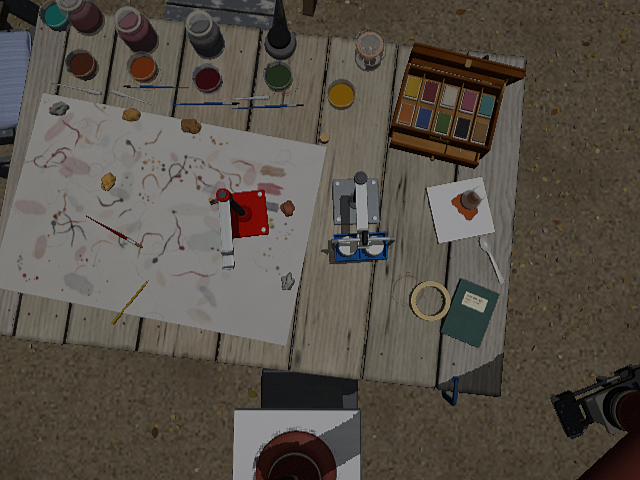

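View pics/sc0.png

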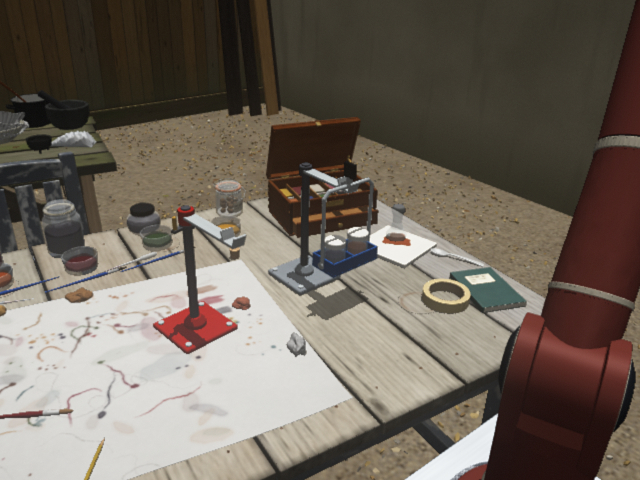

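The top view shows the red stand on the left (post ~(222,195), hook end ~(227,265)). The grey stand is on the right (post ~(361,178), caddy bar ~(361,240)). Stones are at (288,208) and (288,282), and the tape at (430,300). I'll measure from the cloud.

```bash
cat > m.py <<'E'
from h import *
import sys
f=sys.argv[1] if len(sys.argv)>1 else 'top0'
r=dict(np.load(f'pics/{f}.npz')); W=cloud(r); I=r['image'].astype(int)
print(r['view'],r['fx'])
def sel(u0,u1,v0,v1,z0,z1):
    w=W[v0:v1,u0:u1].reshape(-1,3); c=I[v0:v1,u0:u1].reshape(-1,3)
    m=(w[:,2]>z0)&(w[:,2]<z1); return w[m],c[m]
def show(n,w):
    if len(w)<3: print(n,len(w));return
    c=w.mean(0); _,s,vt=np.linalg.svd((w-c)[:,:2],full_matrices=False)
    print(n,len(w),'mean',c.round(1),'med',np.median(w,0).round(1),'lo',w.min(0).round(0),'hi',w.max(0).round(0),'dir',vt[0].round(3),'angle',np.degrees(np.arctan2(vt[0][1],vt[0][0])).round(2))
show('red arm',sel(200,260,180,280,225,252)[0])
show('red top',sel(200,260,180,280,252,290)[0])
show('red base',sel(200,280,180,250,6,20)[0])
show('grey top',sel(330,400,165,240,264,300)[0])
show('grey strap',sel(330,385,170,228,245,264)[0])
show('bar',sel(325,400,225,260,258,275)[0])
show('tab',sel(325,400,225,260,278,330)[0])
show('tray',sel(320,400,220,270,80,135)[0])
show('greybase',sel(325,390,170,235,6,20)[0])
E
python3 m.py; python3 - <<'E'
import cv2
i=cv2.imread('pics/top0.png')[165:285,200:410]
cv2.imwrite('pics/c0.png',cv2.resize(i,None,fx=3.8,fy=3.8,interpolation=cv2.INTER_CUBIC))
E
```

```text
[[ 3.44620128e-03 -9.99984909e-01 -4.27854104e-03 -9.34666090e+01]
 [-9.94477915e-01 -2.97838084e-03 -1.04903789e-01  5.64347290e+02]
 [ 1.04889463e-01  4.61643415e-03 -9.94473172e-01  1.25728533e+03]
 [ 0.00000000e+00  0.00000000e+00  0.00000000e+00  1.00000000e+00]] 506.34159142832885
red arm 711 mean [576.3 136.1 247.9] med [578.6 134.5 249.1] lo [496. 116. 225.] hi [657. 177. 252.] dir [-0.99  -0.144] angle -171.7
red top 331 mean [587.3 136.5 258.4] med [629.4 136.1 258.6] lo [489. 116. 252.] hi [661. 171. 272.] dir [-0.995 -0.1  ] angle -174.25
red base 1611 mean [646.5 129.4  10.9] med [641.2 122.2  10.8] lo [555.  49.   6.] hi [737. 258.  20.] dir [-0.999 -0.032] angle -178.19
grey top 353 mean [ 614.1 -155.   269.2] med [ 589.9 -150.1  268.9] lo [ 548. -214.  264.] hi [696. -98. 299.] dir [-0.994 -0.112] angle -173.59
grey strap 467 mean [ 625.4 -150.4  261.1] med [ 624.8 -150.3  261.3] lo [ 577. -163.  254.] hi [ 694. -136.  264.] dir [-0.999 -0.046] angle -177.34
bar 338 mean [ 555.2 -152.7  266.6] med [ 552.3 -148.1  267.1] lo [ 532. -219.  258.] hi [582. -90. 275.] dir [ 0.05  -0.999] angle -87.12
tab 97 mean [ 551.2 -154.4  305.4] med [ 550.8 -153.8  310.2] lo [ 534. -166.  278.] hi [ 571. -143.  316.] dir [-0.998 -0.065] angle -176.25
tray 675 mean [ 545.4 -154.5  112.2] med [ 536.8 -153.2  111.2] lo [ 517. -224.   92.] hi [586. -86. 134.] dir [-0.045  0.999] angle 92.56
greybase 1433 mean [ 680.8 -144.3   11.8] med [ 680.6 -131.6   11.7] lo [ 611. -234.    6.] hi [762. -69.  20.] dir [ 0.001 -1.   ] angle -89.96
```

View pics/c0.png

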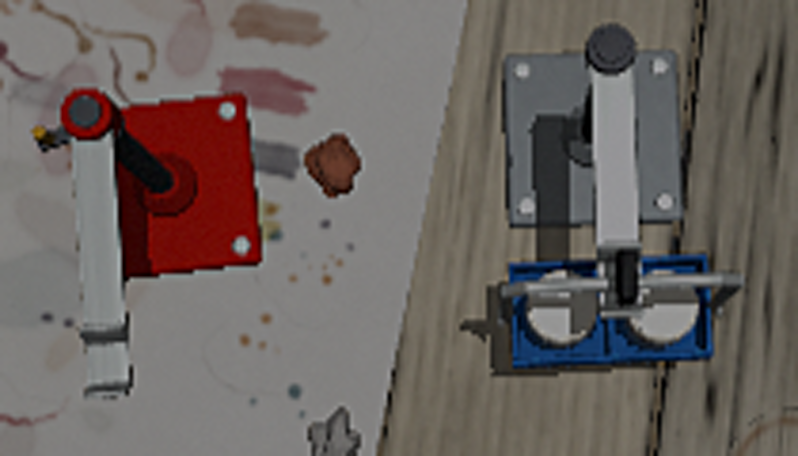

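The crop shows the red strap running from the post (88,108) to lugs at ~(104,335) and (107,387), with the brass pin at (42,135) on the stand's +y side. I'll refine the strap midline and bar centre, using both cameras.

```bash
cat > m2.py <<'E'
from h import *
def fit(w,name):
    b=np.arange(w[:,0].min(),w[:,0].max(),8); L=[]
    for a in b:
        q=w[(w[:,0]>=a)&(w[:,0]<a+8)]
        if len(q)>5: L.append((q[:,0].mean(),(q[:,1].min()+q[:,1].max())/2,np.ptp(q[:,1])))
    L=np.array(L); p=np.polyfit(L[:,0],L[:,1],1); print(name,'slope deg',np.degrees(np.arctan(p[0])).round(2),'y@500,600',np.polyval(p,[500,600]).round(1),'width',np.median(L[:,2]).round(1))
for f in('top0','sc0'):
    r=dict(np.load(f'pics/{f}.npz')); W=cloud(r).reshape(-1,3); print(f)
    box=lambda *a:W[(W[:,0]>a[0])&(W[:,0]<a[1])&(W[:,1]>a[2])&(W[:,1]<a[3])&(W[:,2]>a[4])&(W[:,2]<a[5])]
    fit(box(525,620,90,190,246,254),'swing strap')
    fit(box(585,660,-190,-110,257,266),'fixed strap')
    for n,b in dict(redpost=(625,680,90,190,259,275),greypost=(660,720,-190,-110,268,285),lugs=(470,530,80,180,256,275),tab=(500,600,-190,-110,285,320),tabtop=(500,600,-190,-110,308,320),barL=(520,590,-225,-170,260,275),barR=(520,590,-140,-85,260,275)).items():
        w=box(*b); print(n,len(w),w.mean(0).round(1) if len(w) else '',w.min(0).round(0) if len(w) else '',w.max(0).round(0) if len(w) else '')
E
python3 m2.py
```

```text
top0
swing strap slope deg 5.84 y@500,600 [127.4 137.6] width 23.3
fixed strap slope deg 2.12 y@500,600 [-155.3 -151.6] width 23.1
redpost 87 [646.4 141.7 261.3] [634. 129. 259.] [658. 155. 266.]
greypost 103 [ 682.  -148.2  271. ] [ 669. -161.  268.] [ 695. -135.  276.]
lugs 79 [509.5 128.  263. ] [489. 116. 256.] [528. 143. 272.]
tab 86 [ 550.9 -154.7  308.7] [ 538. -160.  288.] [ 565. -150.  316.]
tabtop 66 [ 551.2 -155.4  311.6] [ 538. -160.  308.] [ 565. -150.  316.]
barL 87 [ 553.7 -193.   267.6] [ 549. -219.  260.] [ 559. -170.  274.]
barR 87 [ 550.  -117.2  268.1] [ 545. -139.  260.] [554. -90. 273.]
sc0
swing strap slope deg 0.99 y@500,600 [136.  137.7] width 23.0
fixed strap slope deg 1.3 y@500,600 [-153.1 -150.8] width 23.2
redpost 79 [643.5 143.3 261.1] [632. 128. 259.] [658. 155. 266.]
greypost 56 [ 678.4 -147.2  270.6] [ 667. -162.  268.] [ 692. -135.  275.]
lugs 170 [507.7 129.2 261.9] [486. 114. 256.] [527. 143. 268.]
tab 198 [ 547.6 -153.2  300.3] [ 535. -163.  285.] [ 563. -149.  315.]
tabtop 50 [ 548.4 -153.8  311.2] [ 535. -161.  308.] [ 563. -149.  315.]
barL 56 [ 551.2 -196.8  267.5] [ 547. -216.  260.] [ 555. -171.  272.]
barR 90 [ 547.5 -114.5  267. ] [ 543. -140.  260.] [578. -91. 272.]
```

{"fn": "play_rows", "kwargs": {
  "targets": [
    [0.12, 0.17, 0.08, 0, 0, -0.013],
    [0.12, 0.17, 0.08, 0, 0, -0.013],
    [0.12, 0.17, 0.08, 0, 0, -0.013],
    [0.12, 0.17, 0.08, 0, 0, -0.013],
    [0.12, 0.17, 0.08, 0, 0, -0.013],
    [0.12, 0.17, 0.08, 0, 0, -0.013],
    [0.12, 0.17, 0.08, 0, 0, -0.013],
    [0.12, 0.17, 0.08, 0, 0, -0.013]
  ],
  "claw": 0.4
}}

```text
clock: 0.9
tool_pos: [432.9, -330.2, 346.9]
tool_rot: [-0.0, 1.0, 0.025, -0.0]
contact_force: [0.1, -0.2, 0.0]
gripper_width: 56.0
grip_force: 0.0
```

{"fn": "play_rows", "kwargs": {
  "targets": [
    [0.12, 0.17, 0, 0, 0, 0],
    [0.12, 0.17, 0, 0, 0, 0],
    [0.12, 0.17, 0, 0, 0, 0],
    [0.11, 0.16, 0, 0, 0, 0],
    [0.1, 0.15, 0, 0, 0, 0],
    [0, 0, 0, 0, 0, 0],
    [0, 0, 0, 0, 0, 0]
  ]
}}

```text
clock: 1.6
tool_pos: [546.3, -167.3, 346.0]
tool_rot: [-0.0, 1.0, 0.027, -0.001]
contact_force: [0.5, -1.7, 0.1]
gripper_width: 55.8
grip_force: 0.0
```

```bash
python3 - <<'E'
from h import *
o=arm.get_obs();print(o['tool_pos'],o['tool_rot'],o['contact_force'])
r=shot('wrist','w0'); print(r['tool_from_camera'],r['fx'],r['cx'],r['cy'])
E
```

```text
[ 546.29564456 -167.25842768  345.95164381] [-8.35886742e-06  9.99634377e-01  2.70265790e-02 -8.21786478e-04] [ 0.47198564 -1.73911943  0.07274907]
[[ 2.23542752e-04 -9.60717729e-01 -2.77527289e-01  7.74042053e+01]
 [ 9.99999892e-01  3.27807403e-04 -3.29292502e-04  7.80726373e-01]
 [ 4.07332644e-04 -2.77527185e-01  9.60717698e-01 -1.66882849e+02]
 [ 0.00000000e+00  0.00000000e+00  0.00000000e+00  1.00000000e+00]] 377.44373453335044 314.96916683548216 238.44795949494582
```

View pics/w0.png

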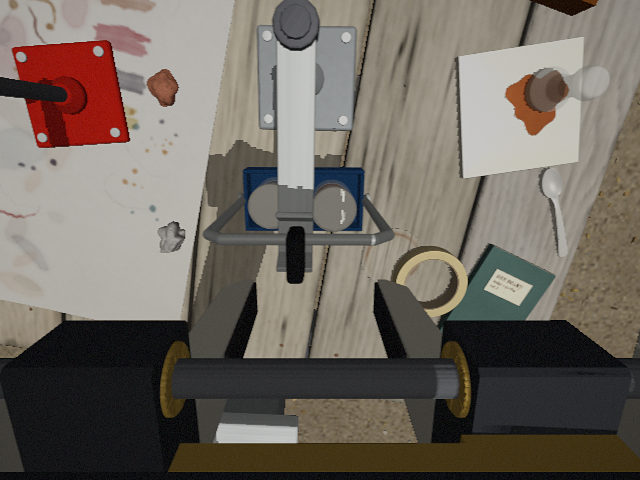

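The wrist view shows the black tab at ~(295,228–282), left of the finger midline at ~315. I'll measure it via depth.

```bash
python3 - <<'E'
from h import *
from scipy.spatial.transform import Rotation as Ro
r=dict(np.load('pics/w0.npz')); o=arm.get_obs()
r['view']=np.eye(4); C=cloud(r); T=r['tool_from_camera']
q=o['tool_rot']; R=Ro.from_quat([q[1],q[2],q[3],q[0]]).as_matrix()
W=(C@T[:3,:3].T+T[:3,3])@R.T+o['tool_pos']; print(o['tool_pos'])
w=W.reshape(-1,3); 
for n,b in dict(tab=(500,600,-190,-110,305,320),tabz=(500,600,-190,-110,285,320),barL=(520,590,-215,-175,260,275),barR=(520,590,-135,-95,260,275),gpost=(660,720,-190,-110,268,285)).items():
    m=np.all([(w[:,i]>b[2*i])&(w[:,i]<b[2*i+1]) for i in range(3)],0); p=w[m]; print(n,len(p),p.mean(0).round(1),p.min(0).round(1),p.max(0).round(1))
E
```

```text
[ 545.7108703  -168.84663604  346.15960024]
tab 892 [ 552.5 -157.4  312.1] [ 537.4 -162.8  305.1] [ 565.4 -151.7  314.7]
tabz 1040 [ 554.1 -157.3  309.8] [ 537.4 -162.8  285. ] [ 565.4 -151.1  314.7]
barL 653 [ 553.8 -194.8  269.8] [ 549.  -214.9  261.6] [ 558.  -175.2  272.4]
barR 667 [ 550.1 -116.1  269.3] [ 544.9 -135.   260.2] [554.4 -95.1 273.1]
gpost 1875 [ 680.7 -150.9  271.3] [ 667.7 -164.4  268.1] [ 693.1 -137.2  275.4]
```

{"fn": "play_rows", "kwargs": {
  "targets": [
    [0.025, 0.06, 0, 0, 0, 0],
    [0, 0, -0.06, 0, 0, 0],
    [0, 0, -0.06, 0, 0, 0],
    [0, 0, -0.06, 0, 0, 0],
    [0, 0, 0, 0, 0, 0]
  ]
}}

```text
clock: 2.15
tool_pos: [549.7, -156.1, 307.8]
tool_rot: [-0.001, 1.0, 0.026, -0.003]
contact_force: [-0.2, 0.2, 0.6]
gripper_width: 55.7
grip_force: 0.0
```

{"fn": "play_rows", "kwargs": {
  "targets": [
    [0, 0, -0.06, 0, 0, 0],
    [0.005, 0.003, -0.06, 0, 0, 0],
    [0, 0, 0, 0, 0, 0],
    [0, 0, 0, 0, 0, 0]
  ]
}}

```text
clock: 2.55
tool_pos: [552.3, -155.2, 286.3]
tool_rot: [-0.0, 1.0, 0.026, -0.0]
contact_force: [-0.6, -0.5, 0.1]
gripper_width: 55.6
grip_force: 0.0
```

{"fn": "play_rows", "kwargs": {
  "targets": [
    [0, 0, 0, 0, 0, 0],
    [0, 0, 0, 0, 0, 0],
    [0, 0, 0, 0, 0, 0],
    [0, 0, 0, 0, 0, 0],
    [0, 0, 0, 0, 0, 0],
    [0, 0, 0, 0, 0, 0]
  ],
  "claw": 1
}}

```text
clock: 3.15
tool_pos: [552.4, -155.3, 286.7]
tool_rot: [-0.0, 1.0, 0.026, 0.0]
contact_force: [-0.7, 0.6, 0.5]
gripper_width: 12.4
grip_force: 0.0
```

{"fn": "play_rows", "kwargs": {
  "targets": [
    [0, 0, 0, 0, 0, 0],
    [0, 0, 0, 0, 0, 0],
    [0, 0, 0, 0, 0, 0],
    [0, 0, 0, 0, 0, 0]
  ]
}}

```text
clock: 3.55
tool_pos: [552.4, -155.1, 286.7]
tool_rot: [-0.0, 1.0, 0.026, 0.0]
contact_force: [-0.8, 0.1, -0.3]
gripper_width: 9.9
grip_force: 30.0
```

{"fn": "play_rows", "kwargs": {
  "targets": [
    [0, 0, 0.015, 0, 0, 0],
    [0, 0, 0.025, 0, 0, 0],
    [0, 0, 0.03, 0, 0, 0],
    [0, 0, 0.03, 0, 0, 0],
    [0, 0, 0.03, 0, 0, 0],
    [0, 0, 0.02, 0, 0, 0],
    [0, 0, 0.01, 0, 0, 0],
    [0, 0, 0, 0, 0, 0]
  ]
}}

```text
clock: 4.35
tool_pos: [552.5, -155.3, 319.0]
tool_rot: [0.0, 1.0, 0.026, 0.0]
contact_force: [-0.6, -0.3, -4.3]
gripper_width: 9.9
grip_force: 30.0
```

{"fn": "play_rows", "kwargs": {
  "targets": [
    [-0.02, -0.001, 0, 0, 0, 0],
    [-0.04, -0.002, 0, 0, 0, 0],
    [-0.06, -0.003, 0, 0, 0, 0],
    [-0.07, -0.004, 0, 0, 0, 0],
    [-0.07, -0.004, 0, 0, 0, 0],
    [-0.07, -0.004, 0, 0, 0, 0],
    [-0.07, -0.004, 0, 0, 0, 0],
    [-0.07, -0.004, 0, 0, 0, 0]
  ]
}}

```text
clock: 5.15
tool_pos: [456.8, -160.5, 318.6]
tool_rot: [-0.0, 1.0, 0.026, -0.0]
contact_force: [-0.8, 0.5, -5.0]
gripper_width: 9.7
grip_force: 30.0
```

{"fn": "play_rows", "kwargs": {
  "targets": [
    [-0.05, 0.02, 0, 0, 0, 0],
    [-0.03, 0.05, 0, 0, 0, 0],
    [-0.01, 0.08, 0, 0, 0, 0.003],
    [0, 0.1, 0, 0, 0, 0.003],
    [0, 0.1, 0, 0, 0, 0.003],
    [0, 0.1, 0, 0, 0, 0.003],
    [0, 0.1, 0, 0, 0, 0.003],
    [0, 0.1, 0, 0, 0, 0]
  ]
}}

```text
clock: 5.95
tool_pos: [440.5, -27.5, 318.7]
tool_rot: [-0.001, 0.999, 0.051, 0.0]
contact_force: [-0.3, -0.1, -3.6]
gripper_width: 9.7
grip_force: 30.0
```

{"fn": "play_rows", "kwargs": {
  "targets": [
    [0, 0.11, 0, 0, 0, 0],
    [0, 0.11, 0, 0, 0, 0],
    [0, 0.11, 0, 0, 0, 0],
    [-0.005, 0.11, 0, 0, 0, 0],
    [-0.005, 0.1, 0, 0, 0, 0],
    [0, 0.08, 0, 0, 0, 0],
    [0, 0.06, 0, 0, 0, 0],
    [0, 0.03, 0, 0, 0, 0]
  ]
}}

```text
clock: 6.75
tool_pos: [438.0, 114.0, 318.7]
tool_rot: [-0.001, 0.999, 0.051, 0.0]
contact_force: [0.5, -0.2, -4.3]
gripper_width: 9.9
grip_force: 30.0
```

{"fn": "play_rows", "kwargs": {
  "targets": [
    [0, 0, 0, 0, 0, 0],
    [0, 0, 0, 0, 0, 0],
    [0, 0, 0, 0, 0, 0],
    [0, 0, 0, 0, 0, 0]
  ]
}}

```text
clock: 7.15
tool_pos: [438.5, 110.7, 318.6]
tool_rot: [0.0, 0.999, 0.049, -0.0]
contact_force: [0.1, -0.3, -3.6]
gripper_width: 9.7
grip_force: 30.0
```

```bash
python3 - <<'E'
from h import *
o=arm.get_obs();print(o['tool_pos'],o['tool_rot'])
r=shot('scene','sc1'); i=cv2.imread('pics/sc1.png')[120:360,60:380]
cv2.imwrite('pics/c1.png',cv2.resize(i,None,fx=2.5,fy=2.5))
for f in('sc1',):
    W=cloud(r).reshape(-1,3)
    box=lambda *a:W[(W[:,0]>a[0])&(W[:,0]<a[1])&(W[:,1]>a[2])&(W[:,1]<a[3])&(W[:,2]>a[4])&(W[:,2]<a[5])]
    for n,b in dict(redpost=(625,680,90,190,259,275),lugs=(475,530,80,180,254,268),barR=(400,470,135,180,280,310),barL=(400,470,60,112,280,310)).items():
        w=box(*b); print(n,len(w),w.mean(0).round(1) if len(w) else '',w.min(0).round(0) if len(w) else '',w.max(0).round(0) if len(w) else '')
E
```

```text
[438.48844323 110.67912875 318.62197688] [ 1.37338839e-04  9.98811045e-01  4.87491280e-02 -6.34162023e-06]
redpost 81 [643.3 143.3 261.2] [630. 128. 259.] [656. 156. 265.]
lugs 129 [517.7 130.  260.2] [486. 115. 254.] [527. 142. 268.]
barR 180 [430.4 160.  295.5] [426. 135. 281.] [436. 177. 304.]
barL 149 [436.7  87.5 300.9] [431.  60. 295.] [444. 112. 309.]
```

View pics/c1.png

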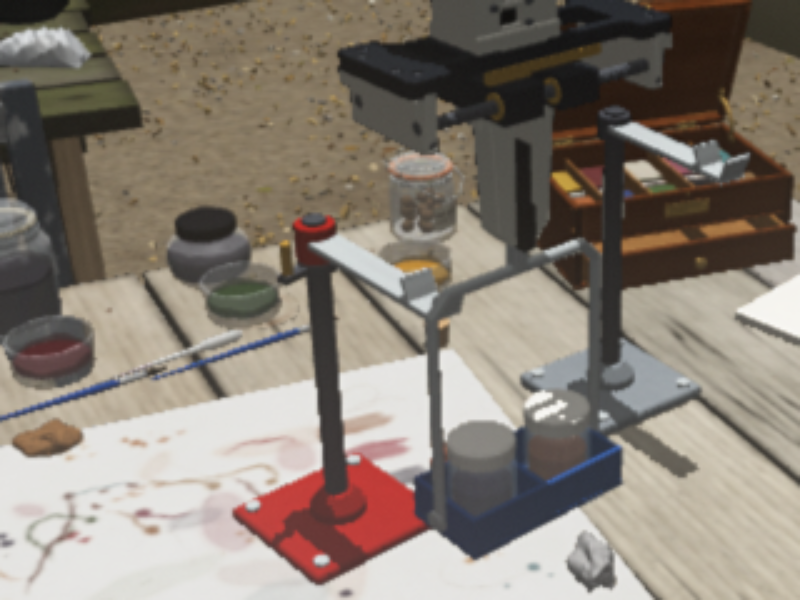

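The caddy hangs level in the grip, jars upright, with the bar at crop (430–590,245–300) just short of the hook tip at (430,290). Now I'll insert it over the hook.

{"fn": "play_rows", "kwargs": {
  "targets": [
    [0.01, 0.02, 0, 0, 0, 0],
    [0.03, 0.03, 0, 0, 0, 0],
    [0.05, 0.012, 0, 0, 0, 0],
    [0.06, 0.007, 0, 0, 0, 0],
    [0.06, 0.006, 0, 0, 0, 0],
    [0.06, 0.006, 0, 0, 0, 0],
    [0.05, 0.005, 0, 0, 0, 0],
    [0.03, 0.003, 0, 0, 0, 0]
  ]
}}

```text
clock: 8.0
tool_pos: [509.7, 129.2, 318.3]
tool_rot: [-0.0, 0.999, 0.049, -0.0]
contact_force: [-0.7, -0.4, -3.3]
gripper_width: 9.9
grip_force: 30.0
```

{"fn": "play_rows", "kwargs": {
  "targets": [
    [0, 0, 0, 0, 0, 0],
    [0, 0, 0, 0, 0, 0],
    [0, 0, 0, 0, 0, 0],
    [0, 0, 0, 0, 0, 0]
  ]
}}

```text
clock: 8.4
tool_pos: [508.0, 129.3, 318.8]
tool_rot: [0.0, 0.999, 0.05, 0.0]
contact_force: [0.2, 0.1, -3.6]
gripper_width: 9.7
grip_force: 30.0
```

```bash
python3 - <<'E'
from h import *
o=arm.get_obs();print(o['tool_pos'],o['tool_rot'])
for c in('top','scene'):
    r=shot(c,c+'2'); W=cloud(r).reshape(-1,3)
    box=lambda *a:W[(W[:,0]>a[0])&(W[:,0]<a[1])&(W[:,1]>a[2])&(W[:,1]<a[3])&(W[:,2]>a[4])&(W[:,2]<a[5])]
    for n,b in dict(redpost=(625,680,90,190,259,275),lugs=(470,530,110,150,254,270),barR=(480,530,140,185,290,310),barL=(480,530,70,112,290,310)).items():
        w=box(*b); print(n,len(w),w.mean(0).round(1) if len(w) else '',w.min(0).round(0) if len(w) else '',w.max(0).round(0) if len(w) else '')
i=cv2.imread('pics/scene2.png')[160:310,140:340]
cv2.imwrite('pics/c2.png',cv2.resize(i,None,fx=4,fy=4,interpolation=cv2.INTER_CUBIC))
E
```

```text
[507.97025723 129.30035124 318.82318072] [2.21261753e-05 9.98764276e-01 4.96982945e-02 1.81604597e-05]
redpost 92 [647.3 142.1 261.2] [634. 129. 259.] [660. 155. 266.]
lugs 16 [521.  120.8 261.9] [489. 116. 256.] [528. 124. 269.]
barR 0   
barL 24 [512.  101.8 301.1] [508.  92. 296.] [515. 112. 306.]
redpost 82 [643.  143.5 261.1] [631. 129. 259.] [659. 156. 264.]
lugs 202 [507.5 129.1 260.8] [484. 115. 254.] [527. 142. 267.]
barR 140 [500.9 164.3 299.9] [497. 141. 292.] [507. 185. 304.]
barL 114 [508.4  90.8 299.5] [504.  70. 290.] [513. 112. 304.]
```

View pics/c2.png

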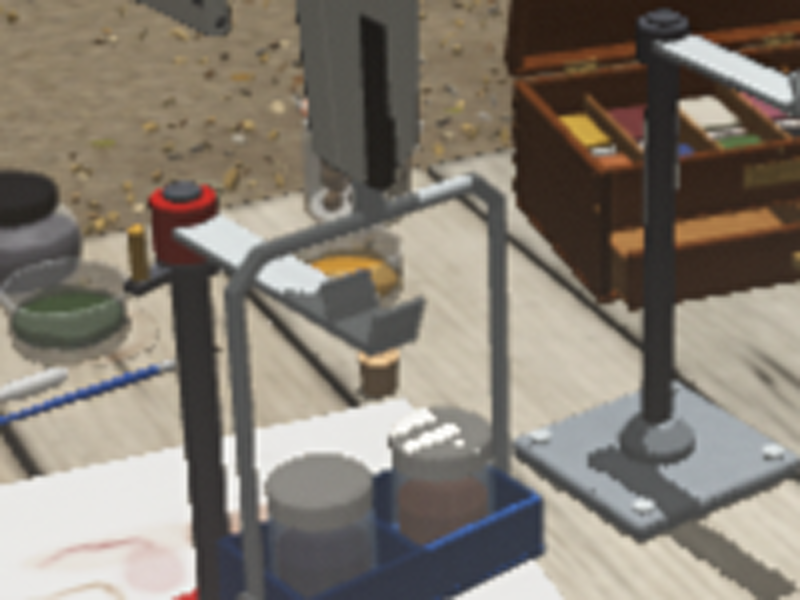

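The strap now passes through the bail with the bar above the lugs (crop ~(370,205) over lugs (350,290)/(400,320)). Lowering.

{"fn": "play_rows", "kwargs": {
  "targets": [
    [0, 0, -0.015, 0, 0, 0],
    [0, 0, -0.03, 0, 0, 0],
    [0, 0, -0.035, 0, 0, 0],
    [0, 0, -0.035, 0, 0, 0],
    [0, 0, -0.03, 0, 0, 0],
    [0, 0, -0.025, 0, 0, 0],
    [0, 0, -0.015, 0, 0, 0],
    [0, 0, 0, 0, 0, 0]
  ]
}}

```text
clock: 9.3
tool_pos: [508.2, 129.2, 281.1]
tool_rot: [0.0, 0.999, 0.05, -0.0]
contact_force: [-0.0, -0.3, -4.3]
gripper_width: 10.1
grip_force: 30.0
```

{"fn": "play_rows", "kwargs": {
  "targets": [
    [0, 0, -0.01, 0, 0, 0],
    [0, 0, -0.01, 0, 0, 0],
    [0, 0, 0, 0, 0, 0],
    [0, 0, 0, 0, 0, 0]
  ]
}}

```text
clock: 9.7
tool_pos: [508.4, 129.3, 277.7]
tool_rot: [-0.0, 0.999, 0.05, 0.0]
contact_force: [0.8, -0.0, -3.4]
gripper_width: 9.6
grip_force: 30.0
```

{"fn": "play_rows", "kwargs": {
  "targets": [
    [0, 0, -0.01, 0, 0, 0],
    [0, 0, -0.008, 0, 0, 0],
    [0, 0, 0, 0, 0, 0],
    [0, 0, 0, 0, 0, 0]
  ]
}}

```text
clock: 10.1
tool_pos: [508.6, 129.4, 274.6]
tool_rot: [-0.0, 0.999, 0.05, 0.0]
contact_force: [-0.8, -0.8, 1.8]
gripper_width: 9.6
grip_force: 30.0
```

{"fn": "play_rows", "kwargs": {
  "targets": [
    [0, 0, 0, 0, 0, 0],
    [0, 0, 0, 0, 0, 0],
    [0, 0, 0, 0, 0, 0],
    [0, 0, 0, 0, 0, 0],
    [0, 0, 0, 0, 0, 0]
  ],
  "claw": 0.6
}}

```text
clock: 10.6
tool_pos: [508.5, 129.3, 274.0]
tool_rot: [-0.0, 0.999, 0.05, 0.0]
contact_force: [-0.2, -0.9, 0.1]
gripper_width: 36.9
grip_force: 0.0
```

{"fn": "play_rows", "kwargs": {
  "targets": [
    [0, 0, 0.03, 0, 0, 0],
    [0, 0, 0.05, 0, 0, 0],
    [0, 0, 0.08, 0, 0, 0],
    [0, 0, 0.1, 0, 0, 0],
    [0, 0, 0.1, 0, 0, 0],
    [0, 0, 0.05, 0, 0, 0],
    [0, 0, 0, 0, 0, 0],
    [0, 0, 0, 0, 0, 0]
  ]
}}

```text
clock: 11.4
tool_pos: [508.1, 129.2, 355.6]
tool_rot: [0.0, 0.999, 0.05, -0.0]
contact_force: [-0.2, 0.0, -0.4]
gripper_width: 37.5
grip_force: 0.0
```

```bash
python3 - <<'E'
from h import *
o=arm.get_obs();print(o['tool_pos'],o['tool_rot'])
for c in('scene','top'):
    r=shot(c,c+'3'); W=cloud(r).reshape(-1,3)
    box=lambda *a:W[(W[:,0]>a[0])&(W[:,0]<a[1])&(W[:,1]>a[2])&(W[:,1]<a[3])&(W[:,2]>a[4])&(W[:,2]<a[5])]
    for n,b in dict(redpost=(625,680,90,190,259,275),lugs=(470,530,110,150,254,270),barR=(480,530,140,175,248,265),barL=(480,530,80,112,248,265)).items():
        w=box(*b); print(n,len(w),w.mean(0).round(1) if len(w) else '',w.min(0).round(0) if len(w) else '',w.max(0).round(0) if len(w) else '')
i=cv2.imread('pics/scene3.png')[160:310,140:340]
cv2.imwrite('pics/c3.png',cv2.resize(i,None,fx=4,fy=4,interpolation=cv2.INTER_CUBIC))
E
```

```text
[508.06659956 129.20254076 355.63708785] [ 9.85651660e-05  9.98768931e-01  4.96032557e-02 -3.60532449e-04]
redpost 82 [643.  143.3 261.2] [632. 128. 259.] [657. 158. 264.]
lugs 263 [504.3 131.7 260.8] [485. 110. 254.] [529. 149. 269.]
barR 122 [505.8 154.4 256.2] [498. 140. 248.] [530. 174. 264.]
barL 68 [508.8  93.9 256.4] [505.  80. 252.] [516. 111. 260.]
redpost 95 [646.7 142.3 261.1] [634. 128. 259.] [660. 155. 265.]
lugs 2 [505.9 113.2 258. ] [506. 110. 256.] [506. 116. 260.]
barR 7 [501.7 164.7 255.8] [502. 158. 254.] [502. 171. 257.]
barL 1 [506.  110.4 256.3] [506. 110. 256.] [506. 110. 256.]
```

View pics/c3.png

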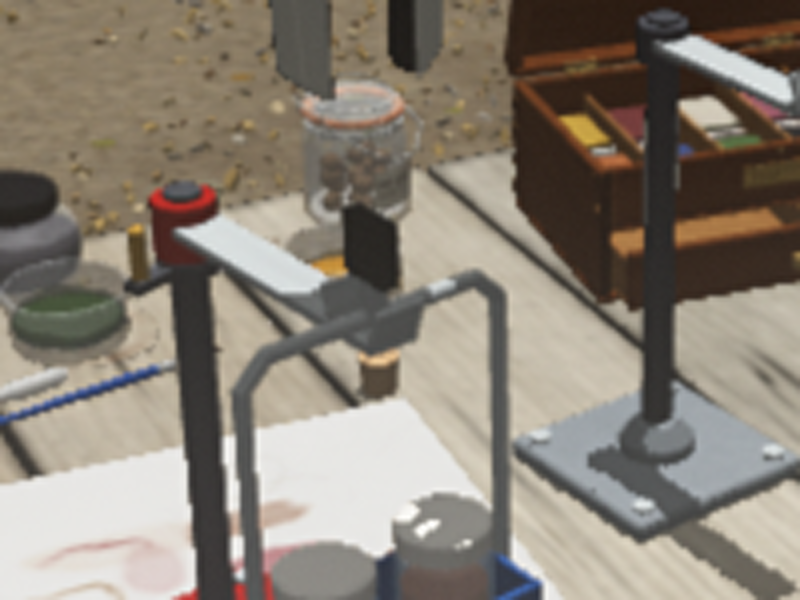

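The bar sits in the cradle (crop ~(370,315)) between the lugs and is released, with the tab at (372,248). Next comes the push at 68 mm from the axis, using shut fingers that turn with the arm.

```bash
cat > push.py <<'E'
import numpy as np,sys
from bench import arm
A=np.array([645.,142.5])
def P(psi,off,rad=68):
    p=np.radians(psi); X=np.array([np.cos(p),np.sin(p)]); Y=np.array([-np.sin(p),np.cos(p)])
    return A-rad*X-off*Y
E
python3 - <<'E'
from push import *
o=arm.get_obs(); print(o['q'].round(3),o['tool_pos'].round(1))
for off in (50,31): print(off,P(5.6,off).round(1))
prev=P(5.6,29.5)
for psi in np.arange(1.6,-61,-4):
    p=P(psi,29.5); print(psi.round(1),p.round(1),'row',((p-prev)/200).round(4)); prev=p
E
```

```text
[-0.129  0.317 -0.229  1.546  0.074  1.29  -1.839] [507.8 129.1 355. ]
50 [582.2  86.1]
31 [580.3 105. ]
1.6 [577.9 111.1] row [-0.0118  0.023 ]
-2.4 [575.8 115.9] row [-0.0101  0.0238]
-6.4 [574.1 120.8] row [-0.0084  0.0245]
-10.4 [572.8 125.8] row [-0.0067  0.025 ]
-14.4 [571.8 130.8] row [-0.005   0.0254]
-18.4 [571.2 136. ] row [-0.0032  0.0257]
-22.4 [570.9 141.1] row [-0.0014  0.0258]
-26.4 [571.  146.3] row [0.0004 0.0259]
-30.4 [571.4 151.5] row [0.0022 0.0258]
-34.4 [572.2 156.6] row [0.004  0.0256]
-38.4 [573.4 161.6] row [0.0058 0.0252]
-42.4 [574.9 166.6] row [0.0075 0.0247]
-46.4 [576.7 171.4] row [0.0092 0.0242]
-50.4 [578.9 176.1] row [0.0109 0.0235]
-54.4 [581.4 180.6] row [0.0125 0.0226]
-58.4 [584.2 185. ] row [0.0141 0.0217]
```

{"fn": "play_rows", "kwargs": {
  "targets": [
    [0.02, -0.01, 0, 0, 0, 0.045],
    [0.05, -0.03, 0, 0, 0, 0.045],
    [0.07, -0.04, 0, 0, 0, 0.045],
    [0.07, -0.04, 0, 0, 0, 0.045],
    [0.07, -0.04, 0, 0, 0, 0.045],
    [0.05, -0.03, 0, 0, 0, 0.045],
    [0.03, -0.02, 0, 0, 0, 0.045],
    [0.01, -0.005, 0, 0, 0, 0.045]
  ],
  "claw": 1
}}

```text
clock: 12.3
tool_pos: [582.7, 85.1, 354.4]
tool_rot: [-0.0, 0.815, 0.579, -0.001]
contact_force: [0.8, -1.0, 0.8]
gripper_width: 0.1
grip_force: 0.0
```

{"fn": "play_rows", "kwargs": {
  "targets": [
    [0, 0, 0, 0, 0, 0.045],
    [0, 0, 0, 0, 0, 0.045],
    [0, 0, 0, 0, 0, 0.045],
    [0, 0, 0, 0, 0, 0],
    [0, 0, 0, 0, 0, 0],
    [0, 0, 0, 0, 0, 0]
  ]
}}

```text
clock: 12.9
tool_pos: [582.3, 86.3, 355.7]
tool_rot: [-0.0, 0.678, 0.735, -0.0]
contact_force: [-0.1, 0.6, -0.2]
gripper_width: 0.6
grip_force: 0.0
```

{"fn": "play_rows", "kwargs": {
  "targets": [
    [0, 0, -0.06, 0, 0, 0],
    [0, 0, -0.12, 0, 0, 0],
    [0, 0, -0.15, 0, 0, 0],
    [0, 0, -0.13, 0, 0, 0],
    [0, 0, -0.1, 0, 0, 0],
    [0, 0, -0.045, 0, 0, 0],
    [0, 0, 0, 0, 0, 0],
    [0, 0, 0, 0, 0, 0]
  ]
}}

```text
clock: 13.7
tool_pos: [582.9, 86.6, 235.7]
tool_rot: [0.0, 0.677, 0.736, 0.001]
contact_force: [-1.9, -0.4, 0.5]
gripper_width: 0.2
grip_force: 0.0
```

{"fn": "play_rows", "kwargs": {
  "targets": [
    [0, 0.02, 0, 0, 0, 0],
    [0, 0.03, 0, 0, 0, 0],
    [0, 0.03, 0, 0, 0, 0],
    [0, 0, 0, 0, 0, 0]
  ]
}}

```text
clock: 14.1
tool_pos: [582.3, 104.3, 235.6]
tool_rot: [-0.0, 0.676, 0.737, 0.001]
contact_force: [0.8, 0.7, -0.1]
gripper_width: 0.4
grip_force: 0.0
```

{"fn": "play_rows", "kwargs": {
  "targets": [
    [-0.002, 0.015, 0, 0, 0, 0],
    [0, 0.015, 0, 0, 0, 0],
    [0, 0.01, 0, 0, 0, 0],
    [0, 0.01, 0, 0, 0, 0],
    [0, 0, 0, 0, 0, 0]
  ]
}}

```text
clock: 14.6
tool_pos: [581.9, 112.7, 235.0]
tool_rot: [-0.0, 0.677, 0.736, 0.0]
contact_force: [0.6, 0.4, 0.6]
gripper_width: 0.4
grip_force: 0.0
```

```bash
python3 - <<'E'
from push import *
o=arm.get_obs(); print(o['tool_pos'].round(1))
prev=P(5.6,20)
print(prev)
for psi in np.arange(-2.4,-61,-8):
    p=P(psi,20); print(psi.round(1),p.round(1),'per 4 rows',((p-prev)/800).round(4)); prev=p
E
```

```text
[581.9 112.7 235. ]
[579.2761948  115.95981482]
-2.4 [576.2 125.4] per 4 rows [-0.0038  0.0118]
-10.4 [574.5 135.1] per 4 rows [-0.0021  0.0122]
-18.4 [574.2 145. ] per 4 rows [-0.0004  0.0124]
-26.4 [575.2 154.8] per 4 rows [0.0013 0.0123]
-34.4 [577.6 164.4] per 4 rows [0.003 0.012]
-42.4 [581.3 173.6] per 4 rows [0.0046 0.0115]
-50.4 [586.2 182.1] per 4 rows [0.0062 0.0107]
-58.4 [592.3 189.9] per 4 rows [0.0076 0.0097]
```

{"fn": "play_rows", "kwargs": {
  "targets": [
    [0, 0.01, 0, 0, 0, 0],
    [0, 0.01, 0, 0, 0, 0],
    [-0.002, 0.01, 0, 0, 0, -0.005],
    [-0.002, 0.01, 0, 0, 0, -0.008],
    [-0.002, 0.01, 0, 0, 0, -0.008],
    [-0.002, 0.01, 0, 0, 0, -0.008]
  ]
}}

```text
clock: 15.2
tool_pos: [579.6, 123.3, 234.9]
tool_rot: [0.0, 0.711, 0.703, -0.001]
contact_force: [-2.9, -5.1, 2.8]
gripper_width: 0.6
grip_force: 2.4
```

{"fn": "play_rows", "kwargs": {
  "targets": [
    [-0.003, 0.012, 0, 0, 0, -0.011],
    [-0.003, 0.012, 0, 0, 0, -0.011],
    [-0.003, 0.012, 0, 0, 0, -0.011],
    [-0.002, 0.012, 0, 0, 0, -0.011],
    [-0.002, 0.012, 0, 0, 0, -0.011],
    [-0.002, 0.012, 0, 0, 0, -0.011],
    [-0.001, 0.012, 0, 0, 0, -0.011],
    [-0.001, 0.012, 0, 0, 0, -0.011]
  ]
}}

```text
clock: 16.0
tool_pos: [576.7, 142.7, 234.9]
tool_rot: [0.0, 0.801, 0.599, -0.001]
contact_force: [-1.1, -3.7, 1.3]
gripper_width: 0.4
grip_force: 2.3
```

```bash
cat > look.py <<'E'
from h import *
import sys
t=sys.argv[1]; o=arm.get_obs();print(o['tool_pos'].round(1),o['contact_force'].round(1))
r=shot('scene','s'+t); W=cloud(r).reshape(-1,3)
d=W[:,:2]-[644,143]; rr=np.hypot(*d.T)
m=(rr>85)&(rr<170)&(W[:,2]>243)&(W[:,2]<275); w=W[m]
a=np.unwrap(np.arctan2(d[m,1],d[m,0])%(2*np.pi)); print('n',m.sum(),'arm psi med',np.degrees(np.median(a))-180)
i=cv2.imread(f'pics/s{t}.png')[130:330,100:340]; cv2.imwrite(f'pics/z{t}.png',cv2.resize(i,None,fx=3,fy=3,interpolation=cv2.INTER_CUBIC))
E
python3 look.py a
```

```text
[576.7 142.7 234.9] [-1.1 -3.7  1.3]
n 720 arm psi med -18.613208039137504
```

View pics/za.png

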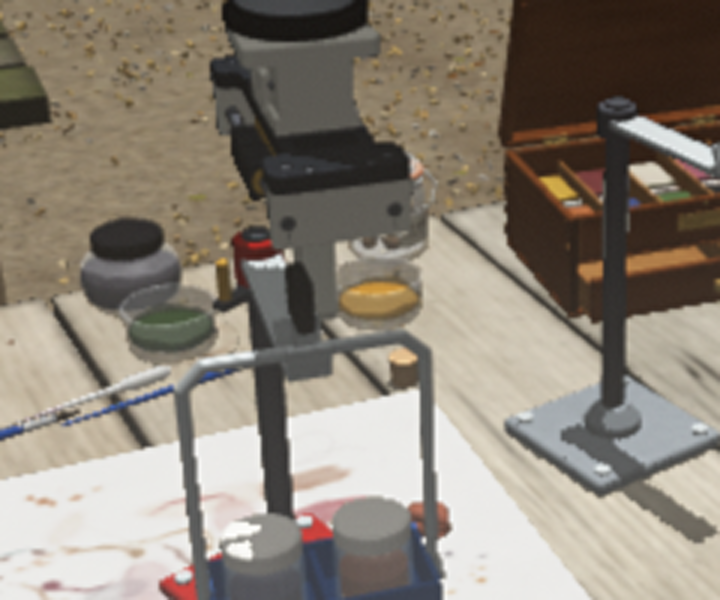

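The arm has turned to about -18°. The caddy is level, both jars are upright, and the gripper body (crop y≈235) clears the tab top (y≈265). I'll keep pushing.

{"fn": "play_rows", "kwargs": {
  "targets": [
    [-0.001, 0.012, 0, 0, 0, -0.011],
    [0, 0.012, 0, 0, 0, -0.011],
    [0, 0.012, 0, 0, 0, -0.011],
    [0, 0.012, 0, 0, 0, -0.011],
    [0.001, 0.012, 0, 0, 0, -0.011],
    [0.001, 0.012, 0, 0, 0, -0.011],
    [0.002, 0.012, 0, 0, 0, -0.011],
    [0.002, 0.012, 0, 0, 0, -0.011]
  ]
}}

```text
clock: 16.85
tool_pos: [578.9, 161.5, 234.8]
tool_rot: [0.001, 0.876, 0.483, 0.0]
contact_force: [0.3, -3.7, -0.2]
gripper_width: 0.3
grip_force: 1.8
```

{"fn": "play_rows", "kwargs": {
  "targets": [
    [0.003, 0.012, 0, 0, 0, -0.011],
    [0.003, 0.012, 0, 0, 0, -0.011],
    [0.003, 0.012, 0, 0, 0, -0.011],
    [0.004, 0.011, 0, 0, 0, -0.011]
  ]
}}

```text
clock: 17.25
tool_pos: [579.0, 165.9, 234.8]
tool_rot: [0.004, 0.907, 0.42, -0.005]
contact_force: [-7.3, -13.9, 8.2]
gripper_width: 0.3
grip_force: 7.8
```

{"fn": "play_rows", "kwargs": {
  "targets": [
    [0, 0, 0, 0, 0, 0],
    [0, 0, 0, 0, 0, 0]
  ]
}}

```text
clock: 17.45
tool_pos: [579.0, 165.8, 234.8]
tool_rot: [0.004, 0.907, 0.421, -0.005]
contact_force: [-6.3, -11.4, 6.6]
gripper_width: 0.3
grip_force: 6.3
```

```bash
python3 look.py b; python3 -c "
import cv2
i=cv2.imread('pics/sb.png')[190:290,150:260]; cv2.imwrite('pics/zb.png',cv2.resize(i,None,fx=5,fy=5,interpolation=cv2.INTER_CUBIC))"
```

```text
[579.  165.8 234.8] [ -6.3 -11.4   6.6]
n 794 arm psi med -34.20192727331201
```

View pics/zb.png

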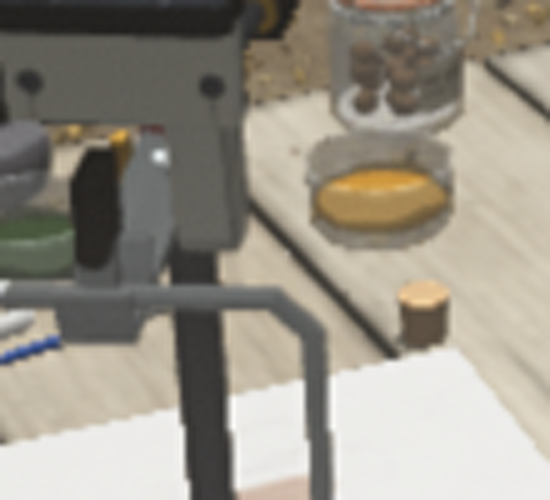

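The strap is against the brass pin at ~(118,145), the force rose to 15 N with no further motion, and the turn (~0.69 rad) fits a start of ~0.4. I'll back off.

{"fn": "play_rows", "kwargs": {
  "targets": [
    [-0.01, -0.015, 0, 0, 0, 0],
    [-0.015, -0.025, 0, 0, 0, 0],
    [-0.02, -0.03, 0, 0, 0, 0],
    [-0.02, -0.03, 0, 0, 0, 0],
    [-0.01, -0.02, 0, 0, 0, 0],
    [0, 0, 0.05, 0, 0, 0],
    [0, 0, 0.1, 0, 0, 0],
    [0, 0, 0.15, 0, 0, 0]
  ]
}}

```text
clock: 18.3
tool_pos: [564.9, 148.3, 295.0]
tool_rot: [-0.001, 0.906, 0.423, -0.001]
contact_force: [-0.5, -0.3, 0.7]
gripper_width: 0.7
grip_force: 0.0
```

{"fn": "play_rows", "kwargs": {
  "targets": [
    [0, 0, 0.2, 0, 0, 0],
    [0, -0.1, 0.2, 0, 0, 0],
    [0, -0.2, 0.1, 0, 0, 0],
    [0, -0.24, 0, 0, 0, 0],
    [0, -0.24, 0, 0, 0, 0],
    [0, -0.2, 0, 0, 0, 0],
    [0, -0.1, 0, 0, 0, 0],
    [0, 0, 0, 0, 0, 0]
  ]
}}

```text
clock: 19.1
tool_pos: [565.6, -72.0, 395.6]
tool_rot: [0.001, 0.908, 0.419, 0.0]
contact_force: [0.4, -0.5, -1.2]
gripper_width: 0.9
grip_force: 0.0
```

```bash
python3 look.py c; sleep 0; python3 - <<'E'
from h import *
W0=cloud(dict(np.load('pics/sc.npz')))
r=shot('top','tc'); W=cloud(r).reshape(-1,3)
d=W[:,:2]-[646.5,142]; rr=np.hypot(*d.T)
for a,b in((30,60),(60,90),(90,120),(120,170)):
    m=(rr>a)&(rr<b)&(W[:,2]>246)&(W[:,2]<254)
    if m.any(): print(a,b,m.sum(),W[m].mean(0).round(1),np.degrees(np.arctan2(-(W[m].mean(0)[1]-142),-(W[m].mean(0)[0]-646.5))).round(2))
a=cv2.imread('pics/sc.png')[150:350,80:300]; b=cv2.imread('pics/tc.png')[160:290,150:310]
a=cv2.resize(a,(440,400)); b=cv2.resize(b,(352,286),interpolation=cv2.INTER_CUBIC); b=cv2.copyMakeBorder(b,0,114,0,0,0)
cv2.imwrite('pics/fin.png',np.hstack([a,b]))
E
```

```text
[565.6 -72.  395.6] [ 0.4 -0.5 -1.2]
n 747 arm psi med -34.52313073375612
30 60 157 [611.7 168.9 249.9] -37.74
60 90 158 [586.5 186.9 249.6] -36.81
90 120 154 [562.4 204.1 249.6] -36.44
120 170 97 [531.2 218.  250. ] -33.4
```

View pics/fin.png

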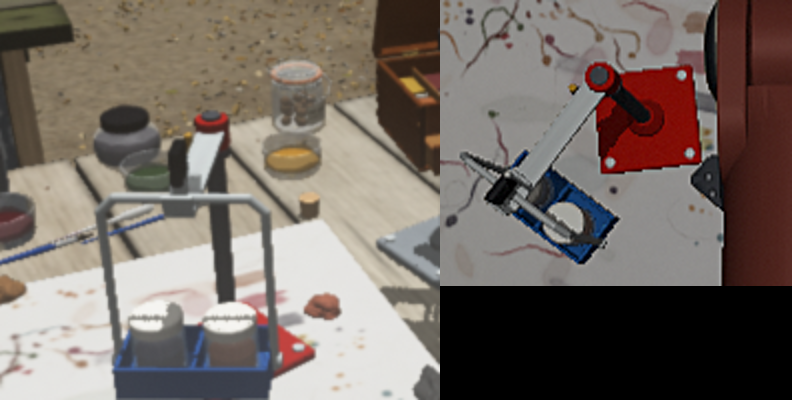

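The arm rests against the pin (right panel ~(573,88)), and the caddy is hanging level with both jars upright. I'll let it settle before handing in.

{"fn": "play_rows", "kwargs": {
  "targets": [
    [0, 0, 0, 0, 0, 0],
    [0, 0, 0, 0, 0, 0],
    [0, 0, 0, 0, 0, 0],
    [0, 0, 0, 0, 0, 0],
    [0, 0, 0, 0, 0, 0],
    [0, 0, 0, 0, 0, 0],
    [0, 0, 0, 0, 0, 0],
    [0, 0, 0, 0, 0, 0]
  ]
}}

```text
clock: 20.0
tool_pos: [565.6, -67.9, 395.0]
tool_rot: [-0.0, 0.906, 0.422, -0.0]
contact_force: [0.4, 0.6, -0.7]
gripper_width: 0.3
grip_force: 0.0
```

{"fn": "play_rows", "kwargs": {
  "targets": [
    [0, 0, 0, 0, 0, 0],
    [0, 0, 0, 0, 0, 0],
    [0, 0, 0, 0, 0, 0],
    [0, 0, 0, 0, 0, 0],
    [0, 0, 0, 0, 0, 0],
    [0, 0, 0, 0, 0, 0],
    [0, 0, 0, 0, 0, 0],
    [0, 0, 0, 0, 0, 0]
  ]
}}

```text
clock: 20.8
tool_pos: [565.6, -67.9, 395.0]
tool_rot: [-0.0, 0.906, 0.422, -0.0]
contact_force: [-0.2, -0.1, -0.0]
gripper_width: 0.1
grip_force: 0.0
```

{"fn": "play_rows", "kwargs": {
  "targets": [
    [0, 0, 0, 0, 0, 0],
    [0, 0, 0, 0, 0, 0],
    [0, 0, 0, 0, 0, 0],
    [0, 0, 0, 0, 0, 0],
    [0, 0, 0, 0, 0, 0],
    [0, 0, 0, 0, 0, 0],
    [0, 0, 0, 0, 0, 0],
    [0, 0, 0, 0, 0, 0]
  ]
}}

```text
clock: 21.6
tool_pos: [565.6, -67.9, 395.0]
tool_rot: [-0.0, 0.906, 0.422, -0.0]
contact_force: [0.3, 0.4, -1.1]
gripper_width: 0.9
grip_force: 0.0
```

```bash
python3 - <<'E'
from h import *
for k in range(8):
    W=cloud(arm.read_camera('scene')).reshape(-1,3)
    m=(W[:,2]>85)&(W[:,2]<112)&(np.hypot(W[:,0]-532,W[:,1]-222)<80); print(m.sum(),W[m].mean(0).round(2))
E
```

```text
1579 [516.06 233.42 100.22]
1596 [516.14 233.91 100.28]
1575 [516.32 234.16 100.31]
1588 [516.2  233.68 100.21]
1585 [516.17 233.86 100.22]
1582 [515.87 233.42 100.24]
1588 [515.71 233.51 100.31]
1590 [516.25 233.82 100.28]
```

The caddy is still to within measurement noise, so I'm handing in.

```bash
python3 -c "
from bench import arm
print(arm.hand_in())"
```

```text
the job is handed in; nothing more can be done
None
```

I hung the caddy in the red swing arm's hook and let go, then pushed the arm to the brass stop pin. When I handed in, the caddy hung level and still with both jars upright; the hand-in gave no verdict.

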